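# Call the apprentice and show the next press set-up

## Robot

A 7-joint arm with a two-finger parallel gripper is mounted at the origin on the work surface. World frame = base frame: x ahead of the robot, y to its left, z up, the work surface at z = 0. Lengths are in m, angles in degrees, forces in N, time in s.
With the tool pointing down it reaches from about 0.425 to 0.875 m from the base axis. Payload 4.7 kg.
Tool frame: the origin (TCP) lies between the finger pads, 19 mm behind the fingertips; this is the grasp point; x points along the fingers, z is the direction in which the jaws open and shut, and the axes are right-handed (so a half turn about x gives the same grasp; the last joint's range is limited). The gripper opens to 87 mm and grips with 3 to 60 N. Pads are 19 mm wide; open, the fingers measure 117 mm over their backs; the gripper's body (75 mm by 190 mm) begins 51 mm behind the grasp point.
Start: joints at [75.006, 18.392, -4.016, 83.108, 1.295, 78.541, -3.26], TCP at [0.177, -0.625, 0.241] pointing down, gripper open.
Joint ranges: [-163.93, 163.93], [-17.29, 119.83], [-79.2, 71.16], [3.27, 140.29], [-89.18, 269.18], [5.43, 117.66], [-154.24, 154.24]. Speed limits (degrees/s): [147.25, 147.25, 180, 180, 180, 180, 180].

## Interface

Orientations are given as [roll, pitch, yaw] about the fixed x, y, z axes, in that order (R = Rz(yaw) Ry(pitch) Rx(roll)).
In Python, from cell import monitor, read_camera, camera_model, env, regions_of gives the robot as it stands. The module is installed in compiled form; this text tells all that it offers.
- The arm moves only by the tool step_arm, never from a script. Its argument "deltas" is a list of rows, each a list of 5 numbers: the gripper's target within -1 to 1 (fully open at 1, half-way at 0, shut at -1), then the shift along the tool's x, y, z in m, then the turn about the tool's x in degrees. A call has 1 to 12 rows; each row is the pose to reach, as a shift and turn from the pose commanded when the call began, along the tool's axes at that moment; what a row does not reach only later rows make up. A row lasts 1/8 s, in which the tool goes at most 62.5 mm and 10.7 degrees, less where a joint would pass 70% of its speed; a pose out of reach is approached as far as the arm can. A call with a gripper value outside its range is refused whole. The fingers move at their own pace and stop on an object; "newtons" is the grip in N (left out, the last holds). Time passes only in rows, so rows that repeat a pose let the fingers close. It gives the time, the measured TCP pose, the force and the opening at its end, in the units of the state.
- monitor.get_obs(): the state, without advancing time (a new reading comes with each control period).
- read_camera(name): name is "side" or "top" or "wrist"; returns (picture, depth): 420x560x3 uint8, red, green, blue; 420x560 float32, m along the optical axis (not along the pixel's ray), 0 where there is no reading.
- camera_model(name): a dict with "fx", "fy", "cx", "cy" (pixels), "xyz" and "attitude" of the camera in the world. Camera axes: x right, y down, z forward; pixel columns grow to the right and rows downward; lengths in m; the calibration is good to about 2 mm. A picture is of the moment at which its call begins: read the wrist's pose just before it. camera_model takes no time and is no camera call; for the wrist camera it gives the pose at the moment of the call.
- env.sign_off(): hands the job in, once; it reports no verdict.
Trained networks look in the newest picture that a camera, given by its name, has taken for a name from the list of things; names that differ only in an ending like _2 or _b are one class to them, and where a whole thing is asked for, a point or a joint stands for the part that bears it (a point fixed in the world has none). Each returns a list of dicts, best first, with "p" (0 to 1); they miss things now and then, are a little off and sometimes report something else, mostly with a low value. They report only what shows in the picture. A call takes as long as a camera call. They do not tell look-alikes from the thing itself.
- regions_of(camera, thing): "pixels" (420x560 bool, what is visible of it) and "pixel" ([column, row] in pixels, amid what is visible of it).
The state is a dict: "time_s": time; "qpos": joint angles; "joint_velocities": joint speeds; "effort": joint torques, N m; "tool_pos": TCP position; "tool_rot": TCP orientation; "force": force on the tool from outside, world axes, zero at the start; "wrist_torque": the same for the moment, N m; "grip_width": finger opening in m.
Only numpy, scipy, OpenCV 4.12 (cv2) and the standard library are available. Lean on these libraries where they do the work, as an engineer would, in place of code of your own. Each camera call takes 0.05 s, during which the arm holds its last target. There are 200 camera calls.

## Task

Ring for the apprentice by pressing the plunger of the counter bell gently from above and letting it up again, without shifting or lifting the bell. Then show what to set up next, with the fingers pointing down and touching nothing: point at the middle of the larger of the two round cutters from a few centimetres above it for two full seconds, then point the same way at the middle of the square wooden block, and finish with the arm still pointing there. Touch nothing but the bell, and on the way do not dip low over the other cutters or the round block, which would point at the wrong thing.

Things in the scene. Friction and masses are not known exactly. Their poses are not given: they have to be found in the camera images.
- plunger_top (a point): Counter bell: a steel dome (76 mm across, top 46 mm above the bench) on a black foot 84 mm across, loose, about 0.6 kg, standing on the bench. This point is the centre of the top face of its plunger, a steel button 20 mm across at the top of the dome, 64 mm above the bench when up; z is up. The plunger goes straight down 8 mm against a spring.
- plunger (a joint): Travel of the bell's plunger in m: 0 up, 0.008 fully down. It starts to move at about 2.4 N, stands at 4 mm with 4.0 N and is fully down with 5.6 N; the bell rings at 4 mm. It springs back up by itself.
- bell: The counter bell's foot; origin at the centre of its underside, on the bench, z up.
- large_cutter_top (a point): The larger round cutter: an upright open steel ring 92 mm across, wall 4 mm, 32 mm high, with a thin spacer bar across its inside at half height; loose, 0.3 kg. This point is the centre of the ring at the height of its upper edge (32 mm above the bench), z up.
- large_cutter: The same cutter; origin at its centre on the bench.
- small_cutter: The smaller round cutter: the same kind of steel ring, 54 mm across and 32 mm high, loose; origin at its centre on the bench. Not to be pointed at or touched.
- slot_cutter: The slot cutter: a long steel ring with straight sides and round ends, 104 by 40 mm (long along its x) and 32 mm high, loose; origin at its centre on the bench. Not to be pointed at or touched.
- square_block_top (a point): Square wooden cutting block, 100 by 100 mm and 40 mm high, fixed on the bench. This point is the centre of its upper face (40 mm above the bench), z up.
- square_block: The square block; origin at the centre of its underside.
- round_block: Round wooden cutting block, 104 mm across and 40 mm high, fixed on the bench; origin at the centre of its underside. Not to be pointed at or touched.
- dye_tin: Dye tin with a paper label, 72 mm across and 75 mm high, loose, among the cutters; origin at the centre of its underside. Leave alone.
- awl: Awl with a wooden handle, 120 mm long, lying loose in the middle of the bench; leave alone.
- maul: Wooden maul, 180 mm high and 72 mm across, standing loose near the robot's left; origin at the centre of its underside. Leave alone.
- glue_brush: Brush lying loose at the back; leave alone.
- oil_jar: Jar, 60 mm across and 90 mm high, loose at the back right (-y); origin at the centre of its underside. Leave alone.
- rivet_bowl: Dark steel bowl, 100 mm across and 45 mm high, loose at the back left (+y); origin at the centre of its underside. Leave alone.
- hammer: Hammer, 260 mm long, lying loose at the near right (-y); leave alone. (Fixed equipment, all under 210 mm high, lines the bench edges beyond x = 0.8 and beyond 0.53 m to either side.)
Things that resemble listed ones, but are neither listed nor needed, are in the scene too. Leave any pink look-alike of the square_block alone. What is shaped like the bell but pink or purple is not meant.

How it is judged (in metres and radians):
On the way, in this order (a step that is already met when the one before it is completed fails the run):
1. the bell is rung: its plunger is pressed down at least 4 mm (value of joint plunger above 0.004 m).
2. the bell is let up again (value of joint plunger below 0.0015 m), for 0.1 s.
3. the tool points down at the middle of the larger round cutter (within 30 mm sideways, TCP 20 to 90 mm above its upper edge) for 1.8 s (horizontal distance between the grasp point and large_cutter_top below 0.03 m and z of the grasp point in the frame of large_cutter_top between 0.02 and 0.09 m and angle between the grasp point's own z axis and vertical above 2.3 rad), for 1.8 s.
4. the tool points down at the middle of the square block (within 35 mm sideways, TCP 20 to 90 mm above its upper face) (horizontal distance between the grasp point and square_block_top below 0.035 m and z of the grasp point in the frame of square_block_top between 0.02 and 0.09 m and angle between the grasp point's own z axis and vertical above 2.3 rad), for 0.3 s.
At the end, for the whole second after the job is handed in: The tool still points down (within 48 degrees) at the middle of the square block: TCP within 35 mm sideways, 20 to 90 mm above its face. Plunger up, bell upright within 15 mm of its start, cutters within 5 mm, other loose things within 10 mm (all of step 4 and distance of each of large_cutter, small_cutter, slot_cutter from where it was at the start of the episode below 0.005 m and distance of each of dye_tin, awl, maul, glue_brush, oil_jar, rivet_bowl, hammer from where it was at the start of the episode below 0.01 m and distance of bell from where it was at the start of the episode below 0.015 m and value of joint plunger below 0.0015 m and angle between bell's own z axis and vertical below 0.1 rad); the robot touches nothing.
It fails at once if a cutter or block is touched, or a cutter shifted by more than 5 mm (contact force between any of the fingers, the arm and large_cutter above 0.5 N or contact force between any of the fingers, the arm and small_cutter above 0.5 N or contact force between any of the fingers, the arm and slot_cutter above 0.5 N or contact force between any of the fingers, the arm and square_block above 0.5 N or contact force between any of the fingers, the arm and round_block above 0.5 N or distance of any of large_cutter, small_cutter, slot_cutter from where it was at the start of the episode above 0.005 m).
It fails at once if a bystander is touched, or shifted by more than 10 mm (contact force between any of the fingers, the arm and dye_tin above 0.5 N or distance of any of dye_tin, awl, maul, glue_brush, oil_jar, rivet_bowl, hammer from where it was at the start of the episode above 0.01 m or contact force between any of the fingers, the arm and awl above 0.5 N or contact force between any of the fingers, the arm and maul above 0.5 N or contact force between any of the fingers, the arm and glue_brush above 0.5 N or contact force between any of the fingers, the arm and oil_jar above 0.5 N or contact force between any of the fingers, the arm and rivet_bowl above 0.5 N or contact force between any of the fingers, the arm and hammer above 0.5 N).
It fails at once if the bell is shifted by more than 15 mm, lifted by more than 5 mm or tipped (distance of bell from where it was at the start of the episode above 0.015 m or height (world z) of bell above 0.005 m or angle between bell's own z axis and vertical above 0.15 rad).
It fails at once if the bell is pressed with more than 30 N (contact force between any of the fingers, the arm and bell above 30 N).
It fails at once if the wrong thing is pointed at: the TCP comes within 30 mm sideways of the middle of the small cutter, the slot cutter or the round block at less than 100 mm above the bench ((horizontal distance between the grasp point and small_cutter below 0.03 m and height (world z) of the grasp point below 0.1 m) or (horizontal distance between the grasp point and slot_cutter below 0.03 m and height (world z) of the grasp point below 0.1 m) or (horizontal distance between the grasp point and round_block below 0.03 m and height (world z) of the grasp point below 0.1 m)).
It also fails if it takes over 51 s, if anything falls off the work surface, if the arm or the gripper's body presses on something with over 40 N, if the wrist force passes 120 N, or if a joint passes its speed limit or range.

## Working session

There is one attempt and no reset: what is moved stays moved. The work goes in short steps, Python scripts to look and compute and a tool call to move; the robot and the scene stay as the last step left them, time stands still between calls to the robot, and variables do not carry over. Pictures are saved under pics/ and viewed, about 8 in all and at most 12, crops included, and the job is handed in when it is done.

Besides the shell and the picture viewer there is one more tool, called after ">>>" by a JSON object that holds its "name" and its "arguments", one argument or row to a line. step_arm: Moves the arm, as the interface text tells. Its arguments: {"type":"object","properties":{"deltas":{"type":"array"},"newtons":{"type":"number"}},"required":["deltas"]}

```bash
mkdir -p pics; cat > h.py <<'E'
import numpy as np, cv2
from scipy.spatial.transform import Rotation as R
from cell import monitor, read_camera, camera_model, env, regions_of
def rot(m):
    a=np.array(m["attitude"],float)
    if a.shape==(3,3): return a
    return (R.from_quat(a) if a.size==4 else R.from_euler('xyz',a,degrees=True)).as_matrix()
def cloud(d,m):
    v,u=np.mgrid[:d.shape[0],:d.shape[1]]
    p=np.stack([(u-m["cx"])/m["fx"]*d,(v-m["cy"])/m["fy"]*d,d],-1)
    return p@rot(m).T+np.array(m["xyz"])
E
python3 - <<'E'
from h import *
o=monitor.get_obs(); print({k:o[k] for k in("time_s","tool_pos","tool_rot","force","grip_width")})
m=camera_model("top");print(m);print(camera_model("side"))
im,d=read_camera("top");cv2.imwrite("pics/top.png",cv2.cvtColor(cv2.resize(im,(800,600)),cv2.COLOR_RGB2BGR))
P=cloud(d,m);np.save("P.npy",P);np.save("im.npy",im)
for n in["plunger_top","bell","large_cutter","small_cutter","slot_cutter","square_block","round_block","dye_tin","maul"]:
  for r in regions_of("top",n):
    q=P[r["pixels"]&(d>0)]
    if len(q): print(n,round(r["p"],2),np.round(r["pixel"]),len(q),"med",np.round(np.median(q,0),3),"mid",np.round((np.percentile(q,2,0)+np.percentile(q,98,0))/2,3),"ext",np.round(np.ptp(q,0),3))
E
```

```text
{'time_s': 0.0, 'tool_pos': array([ 0.17679674, -0.62494215,  0.24016096]), 'tool_rot': array([-176.3899845 ,   89.88972256,  109.41126368]), 'force': array([ 0.60902139, -0.57794356,  0.07014449]), 'grip_width': 0.08693002844380603}
{'fx': 425.5062696898003, 'fy': 425.5062696898003, 'cx': 278.3702528022447, 'cy': 202.5129449476354, 'xyz': array([ 0.38921212, -0.03646008,  1.25561025]), 'attitude': array([-172.79922464,   -0.37236533,  -91.07610426])}
{'fx': 482.7504938276592, 'fy': 482.7504938276592, 'cx': 278.2992919348447, 'cy': 204.47877553553278, 'xyz': array([0.28400701, 0.97936545, 1.09273207]), 'attitude': array([-133.90825609,   -0.4844166 , -165.91048392])}
plunger_top 0.39 [224. 166.] 29 med [0.649 0.103 0.064] mid [0.649 0.103 0.064] ext [0.016 0.018 0.009]
bell 0.82 [220. 216.] 591 med [0.499 0.124 0.036] mid [0.502 0.126 0.035] ext [0.08  0.076 0.067]
bell 0.6 [210. 257.] 693 med [0.388 0.153 0.034] mid [0.388 0.157 0.032] ext [0.081 0.084 0.073]
bell 0.55 [228. 171.] 630 med [0.643 0.098 0.033] mid [0.648 0.101 0.032] ext [0.084 0.083 0.076]
large_cutter 0.86 [386. 182.] 204 med [ 0.603 -0.344  0.024] mid [ 0.599 -0.329  0.017] ext [0.09  0.092 0.044]
slot_cutter 0.72 [176. 228.] 244 med [0.473 0.254 0.022] mid [0.476 0.246 0.016] ext [0.098 0.056 0.042]
square_block 0.97 [348. 294.] 1360 med [ 0.283 -0.233  0.039] mid [ 0.284 -0.234  0.023] ext [0.136 0.134 0.053]
square_block 0.6 [418. 145.] 1314 med [ 0.71  -0.457  0.039] mid [ 0.713 -0.459  0.023] ext [0.14  0.132 0.052]
round_block 0.9 [295. 159.] 1007 med [ 0.664 -0.104  0.039] mid [ 0.666 -0.104  0.033] ext [0.113 0.102 0.049]
dye_tin 0.8 [148. 190.] 612 med [0.578 0.32  0.073] mid [0.579 0.325 0.047] ext [0.07  0.093 0.081]
dye_tin 0.34 [353. 135.] 463 med [ 0.735 -0.264  0.087] mid [ 0.741 -0.266  0.052] ext [0.056 0.056 0.094]
maul 0.76 [107. 294.] 744 med [0.304 0.413 0.093] mid [0.303 0.416 0.099] ext [0.064 0.125 0.188]
```

View pics/top.png

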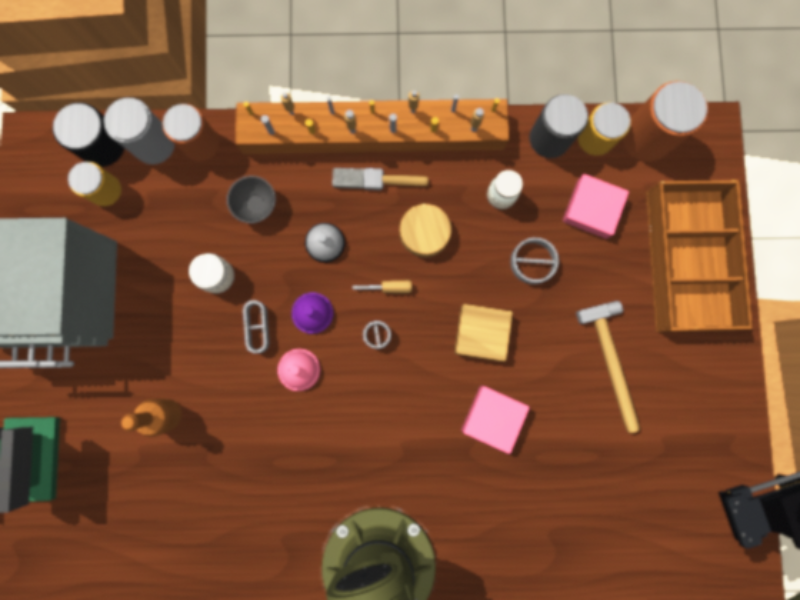

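The steel bell is at (324,242); the purple (312,313) and pink (299,370) look-alikes are not meant. The wooden square block is at (485,332), with pink ones at (597,205) and (496,420). The large cutter is at (535,260) and the small one at (377,334). I'll measure these and confirm them in one crop.

```bash
python3 - <<'E'
from h import *
P=np.load("P.npy");im=np.load("im.npy");s=.7
def near(n,u,v,r,lo,hi):
    vv,uu=np.mgrid[:420,:560]
    k=(np.hypot(uu-u*s,vv-v*s)<r)&(P[...,2]>lo)&(P[...,2]<hi)
    q=P[k]; c,sz,a=cv2.minAreaRect(q[:,:2].astype(np.float32)); (e,er)=cv2.minEnclosingCircle(q[:,:2].astype(np.float32))
    print(n,len(q),"rect",np.round(c,3),np.round(sz,3),round(a),"circ",np.round(e,3),round(er,3),"z",np.round(np.median(q[:,2]),3))
near("plunger",324,240,22,.056,.075)
near("bell",324,242,28,.012,.05)
near("large",535,260,22,.022,.04)
near("small",377,334,15,.022,.04)
near("slot",256,327,22,.022,.04)
near("square",485,332,27,.034,.046)
near("round",426,230,27,.034,.046)
near("awl",385,287,25,.008,.06)
c=im[100:290,170:420];cv2.imwrite("pics/crop.png",cv2.cvtColor(cv2.resize(c,(750,570),interpolation=cv2.INTER_CUBIC),cv2.COLOR_RGB2BGR))
o=monitor.get_obs();print(np.round(R.from_euler('xyz',o["tool_rot"],degrees=True).as_matrix(),3))
E
```

```text
plunger 40 rect [0.648 0.103] [0.018 0.018] 1 circ [0.649 0.104] 0.01 z 0.064
bell 471 rect [0.646 0.105] [0.075 0.074] 87 circ [0.648 0.102] 0.041 z 0.036
large 186 rect [ 0.601 -0.329] [0.091 0.089] 42 circ [ 0.601 -0.33 ] 0.047 z 0.031
small 91 rect [ 0.453 -0.003] [0.049 0.052] 89 circ [ 0.454 -0.002] 0.027 z 0.031
slot 175 rect [0.475 0.242] [0.105 0.041] 4 circ [0.475 0.239] 0.052 z 0.031
square 1198 rect [ 0.454 -0.218] [0.1 0.1] 80 circ [ 0.453 -0.218] 0.068 z 0.04
round 957 rect [ 0.667 -0.105] [0.103 0.102] 70 circ [ 0.668 -0.105] 0.052 z 0.04
awl 214 rect [ 0.521 -0.019] [0.082 0.118] 7 circ [ 0.54  -0.015] 0.062 z 0.022
[[-0.     0.962  0.272]
 [-0.     0.272 -0.962]
 [-1.    -0.    -0.   ]]
```

View pics/crop.png

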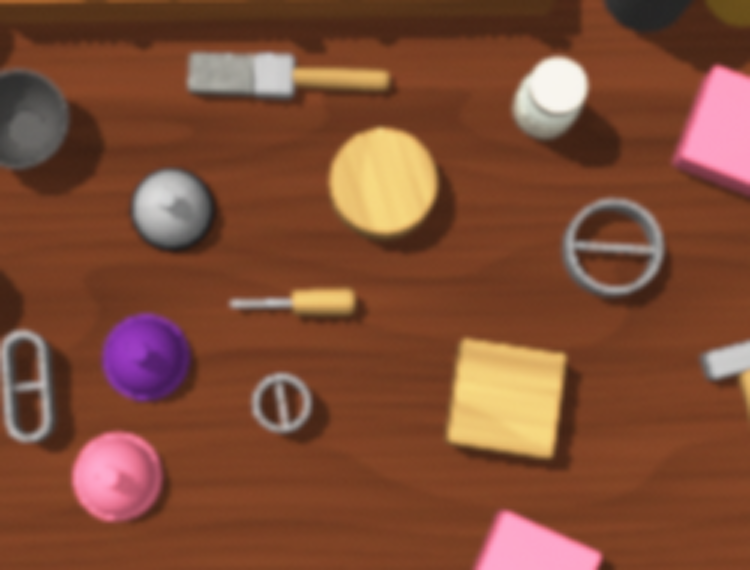

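Confirmed: in the crop the steel bell is at (172,208), the wooden square block at (507,398) and the large ring at (613,248), twice the size of the one at (282,403). First move: lift and go in front, shutting the fingers.

>>> {"name": "step_arm", "arguments": {
  "deltas": [
    [-1,-0.02,0.02,-0.01,0],
    [-1,-0.03,0.05,-0.02,0],
    [-1,-0.04,0.09,-0.03,0],
    [-1,-0.04,0.13,-0.045,0],
    [-1,-0.04,0.17,-0.06,0],
    [-1,-0.04,0.21,-0.072,0],
    [-1,-0.04,0.25,-0.086,0],
    [-1,-0.04,0.29,-0.1,0],
    [-1,-0.04,0.33,-0.114,0],
    [-1,-0.04,0.36,-0.124,0],
    [-1,-0.04,0.372,-0.128,0],
    [-1,-0.04,0.372,-0.128,0]
  ],
  "newtons": 10
}}

```text
time_s: 2.0
tool_pos: [0.5007, -0.4, 0.2821]
tool_rot: [22.8, 90.0, -51.3]
force: [0.2, -0.1, 0.4]
grip_width: 0.0003
```

>>> {"name": "step_arm", "arguments": {
  "deltas": [
    [-1,0.0,0.015,-0.02,0],
    [-1,0.0,0.04,-0.06,0],
    [-1,0.0,0.068,-0.105,0],
    [-1,0.0,0.096,-0.15,0],
    [-1,0.0,0.124,-0.195,0],
    [-1,0.0,0.152,-0.24,0],
    [-1,0.01,0.18,-0.285,0],
    [-1,0.03,0.208,-0.33,0],
    [-1,0.05,0.236,-0.375,0],
    [-1,0.07,0.262,-0.415,0],
    [-1,0.08,0.278,-0.444,0],
    [-1,0.08,0.278,-0.444,0]
  ]
}}

```text
time_s: 3.5
tool_pos: [0.6458, 0.1037, 0.2002]
tool_rot: [-120.3, 89.9, 165.7]
force: [-0.1, -1.0, 0.2]
grip_width: 0.0002
```

```bash
python3 - <<'E'
from h import *
o=monitor.get_obs();print(o["time_s"],np.round(o["tool_pos"],4),o["force"],np.round(R.from_euler('xyz',o["tool_rot"],degrees=True).as_matrix(),3).tolist())
m=camera_model("wrist");im,d=read_camera("wrist");P=cloud(d,m);print(m["xyz"])
q=P[(d>0)&(P[...,2]>.055)&(P[...,2]<.07)&(np.hypot(P[...,0]-.648,P[...,1]-.103)<.03)]
if len(q):
  c,sz,_=cv2.minAreaRect(q[:,:2].astype(np.float32));print(len(q),c,sz,np.median(q,0),cv2.minEnclosingCircle(q[:,:2].astype(np.float32)))
cv2.imwrite("pics/wrist.png",cv2.cvtColor(im,cv2.COLOR_RGB2BGR))
E
```

```text
3.5 [0.6458 0.1037 0.2002] [-0.12823049 -1.00020068  0.24760225] [[-0.002, 0.961, 0.275], [0.001, 0.275, -0.961], [-1.0, -0.002, -0.001]]
[0.70876146 0.12199478 0.34248113]
364 (0.6472166180610657, 0.10337724536657333) (0.019291896373033524, 0.019186722114682198) [0.64784805 0.10350403 0.06284806] ((0.6470274925231934, 0.10335424542427063), 0.010026665404438972)
```

View pics/wrist.png

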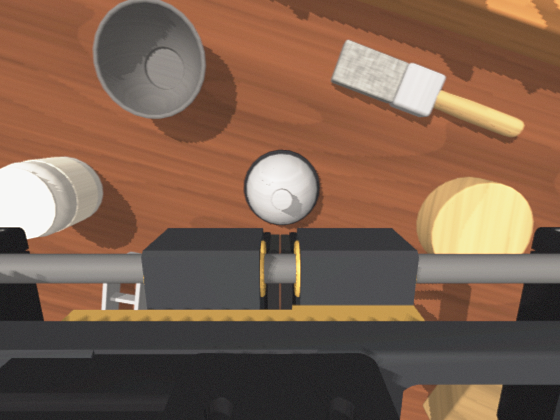

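The wrist view shows the steel bell centred at (282,190), with its plunger at (0.647, 0.103), height 0.063, matching the top view. Going down to about 5 mm above it.

>>> {"name": "step_arm", "arguments": {
  "deltas": [
    [-1,0.02,0.0015,0,0],
    [-1,0.045,0.0015,0,0],
    [-1,0.07,0.0015,0,0],
    [-1,0.09,0.0015,0,0],
    [-1,0.105,0.0015,0,0],
    [-1,0.112,0.0015,0,0],
    [-1,0.112,0.0015,0,0],
    [-1,0.112,0.0015,0,0]
  ]
}}

```text
time_s: 4.55
tool_pos: [0.6487, 0.1026, 0.0901]
tool_rot: [79.8, 89.9, 5.6]
force: [0.4, -0.1, 0.5]
grip_width: -0.0001
```

>>> {"name": "step_arm", "arguments": {
  "deltas": [
    [-1,0.002,-0.0005,0,0],
    [-1,0.004,-0.0005,0,0],
    [-1,0.006,-0.0005,0,0],
    [-1,0.007,-0.0005,0,0],
    [-1,0.008,-0.0005,0,0],
    [-1,0.008,-0.0005,0,0]
  ]
}}

```text
time_s: 5.3
tool_pos: [0.6477, 0.1022, 0.0814]
tool_rot: [28.4, 90.0, -45.8]
force: [-1.7, -0.3, 4.2]
grip_width: 0.0007
```

>>> {"name": "step_arm", "arguments": {
  "deltas": [
    [-1,0.001,0,0,0],
    [-1,0.002,0,0,0],
    [-1,0.0025,0,0,0],
    [-1,0.0025,0,0,0]
  ]
}}

```text
time_s: 5.8
tool_pos: [0.6477, 0.1022, 0.0788]
tool_rot: [29.5, 90.0, -44.7]
force: [-1.0, -1.0, 4.1]
grip_width: 0.0006
```

>>> {"name": "step_arm", "arguments": {
  "deltas": [
    [-1,0.001,0,0,0],
    [-1,0.002,0,0,0],
    [-1,0.0025,0,0,0],
    [-1,0.0025,0,0,0]
  ]
}}

```text
time_s: 6.3
tool_pos: [0.6477, 0.1021, 0.0763]
tool_rot: [16.3, 90.0, -57.9]
force: [-1.0, -0.4, 4.9]
grip_width: 0.0008
```

```bash
python3 - <<'E'
from h import *
f=[]
for i in range(6):
  o=monitor.get_obs();f.append(o["force"][2]);z=o["tool_pos"][2]
  read_camera("wrist")
print(np.round(f,2),z,o["time_s"])
m=camera_model("side");im,d=read_camera("side")
w=np.array([.648,.103,.05]);c=rot(m).T@(w-m["xyz"]);u=int(m["fx"]*c[0]/c[2]+m["cx"]);v=int(m["fy"]*c[1]/c[2]+m["cy"]);print(u,v)
cv2.imwrite("pics/side.png",cv2.cvtColor(cv2.resize(im[v-50:v+40,u-60:u+60],(800,600),interpolation=cv2.INTER_CUBIC),cv2.COLOR_RGB2BGR))
E
```

```text
[4.89 4.93 4.96 5.19 5.34 5.29] 0.07633750908180728 6.55
227 238
```

View pics/side.png

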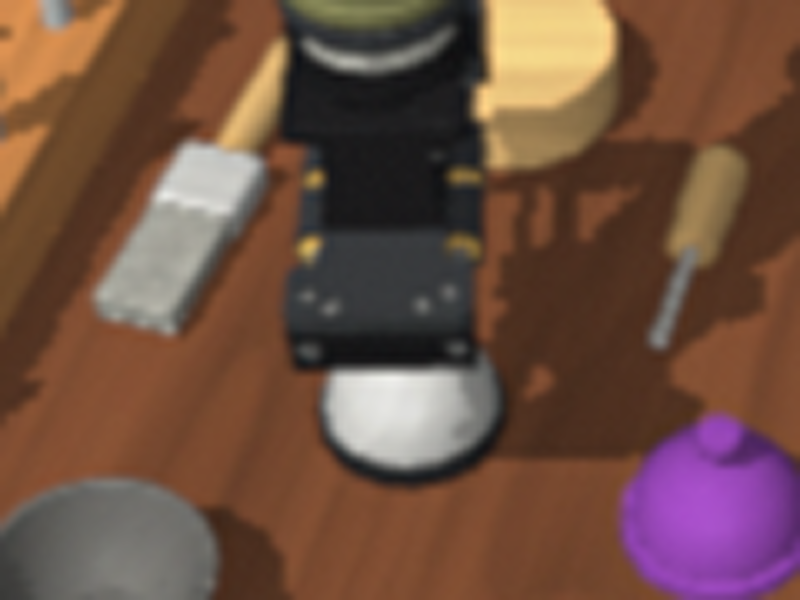

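The side view shows the closed fingers seated on the bell's top (crop about (400,370)), with the bell upright. Force is about 5.1 N at 6.7 mm of travel, so it has rung. A touch deeper for margin, then up.

>>> {"name": "step_arm", "arguments": {
  "deltas": [
    [-1,0.0005,0,0,0],
    [-1,0.001,0,0,0],
    [-1,0.001,0,0,0],
    [-1,-0.002,0,0,0],
    [-1,-0.007,0,0,0],
    [-1,-0.014,0,0,0],
    [-1,-0.03,0,0,0],
    [-1,-0.05,0,0,0],
    [-1,-0.08,0,0,0],
    [-1,-0.11,0,0,0],
    [-1,-0.125,0,0,0],
    [-1,-0.125,0,0,0]
  ]
}}

```text
time_s: 8.15
tool_pos: [0.6483, 0.1025, 0.2029]
tool_rot: [78.7, 89.8, 4.5]
force: [-0.4, -0.1, -1.0]
grip_width: 0.0006
```

```bash
python3 - <<'E'
from h import *
o=monitor.get_obs();print(o["time_s"],o["tool_pos"],o["force"])
m=camera_model("wrist");im,d=read_camera("wrist");P=cloud(d,m)
q=P[(d>0)&(P[...,2]>.05)&(P[...,2]<.075)&(np.hypot(P[...,0]-.648,P[...,1]-.103)<.03)]
c,sz,_=cv2.minAreaRect(q[:,:2].astype(np.float32));print(len(q),c,sz,np.median(q,0))
E
```

```text
8.15 [0.64830477 0.10245955 0.20285781] [-0.38425553 -0.06936846 -1.04340673]
351 (0.6472144722938538, 0.10368061810731888) (0.019231341779232025, 0.018772825598716736) [0.64791047 0.1034258  0.06288517]
```

The plunger is back up and the bell hasn't moved. On to the large cutter, staying high.

>>> {"name": "step_arm", "arguments": {
  "deltas": [
    [-1,0,-0.008,0.02,0],
    [-1,0,-0.024,0.06,0],
    [-1,0,-0.042,0.104,0],
    [-1,0,-0.06,0.148,0],
    [-1,0,-0.078,0.192,0],
    [-1,0,-0.096,0.236,0],
    [-1,0,-0.114,0.28,0],
    [-1,0,-0.131,0.323,0],
    [-1,0,-0.147,0.363,0],
    [-1,0,-0.158,0.39,0],
    [-1,0,-0.163,0.403,0],
    [-1,0,-0.163,0.403,0]
  ]
}}

```text
time_s: 9.7
tool_pos: [0.5994, -0.3312, 0.2002]
tool_rot: [-124.6, 89.9, 161.1]
force: [-1.5, -0.1, 0.5]
grip_width: 0.0003
```

```bash
python3 - <<'E'
from h import *
o=monitor.get_obs();print(o["time_s"],o["tool_pos"],np.round(R.from_euler('xyz',o["tool_rot"],degrees=True).as_matrix(),3).tolist())
m=camera_model("wrist");im,d=read_camera("wrist");P=cloud(d,m)
q=P[(d>0)&(P[...,2]>.022)&(P[...,2]<.04)&(np.hypot(P[...,0]-.601,P[...,1]+.33)<.06)]
print(len(q),cv2.minEnclosingCircle(q[:,:2].astype(np.float32)))
cv2.imwrite("pics/wrist2.png",cv2.cvtColor(im,cv2.COLOR_RGB2BGR))
E
```

```text
9.7 [ 0.59938673 -0.33117948  0.20024415] [[-0.002, 0.963, 0.27], [0.001, 0.27, -0.963], [-1.0, -0.001, -0.001]]
1218 ((0.5991019010543823, -0.33011457324028015), 0.04613833874464035)
```

View pics/wrist2.png

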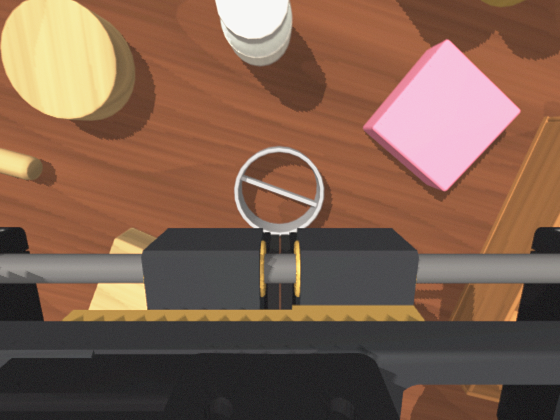

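The larger ring sits at (280,190), directly under the tool, which is within 2 mm of its centre. Lowering to about 58 mm above its edge and holding.

>>> {"name": "step_arm", "arguments": {
  "deltas": [
    [-1,0.02,0,0,0],
    [-1,0.045,0,0,0],
    [-1,0.07,0,0,0],
    [-1,0.09,0,0,0],
    [-1,0.105,0,0,0],
    [-1,0.11,0,0,0],
    [-1,0.11,0,0,0],
    [-1,0.11,0,0,0],
    [-1,0.11,0,0,0],
    [-1,0.11,0,0,0],
    [-1,0.11,0,0,0],
    [-1,0.11,0,0,0]
  ]
}}

```text
time_s: 11.25
tool_pos: [0.6005, -0.3299, 0.0913]
tool_rot: [-29.4, 90.0, -103.6]
force: [-0.6, -0.4, -0.1]
grip_width: 0.0006
```

>>> {"name": "step_arm", "arguments": {
  "deltas": [
    [-1,0,0,0,0],
    [-1,0,0,0,0],
    [-1,0,0,0,0],
    [-1,0,0,0,0],
    [-1,0,0,0,0],
    [-1,0,0,0,0],
    [-1,0,0,0,0],
    [-1,0,0,0,0],
    [-1,0,0,0,0],
    [-1,0,0,0,0],
    [-1,0,0,0,0],
    [-1,0,0,0,0]
  ]
}}

```text
time_s: 12.75
tool_pos: [0.6005, -0.33, 0.0913]
tool_rot: [-24.8, 90.0, -99.0]
force: [0.6, 0.2, -0.4]
grip_width: 0.0003
```

>>> {"name": "step_arm", "arguments": {
  "deltas": [
    [-1,0,0,0,0],
    [-1,0,0,0,0],
    [-1,0,0,0,0],
    [-1,0,0,0,0],
    [-1,0,0,0,0],
    [-1,0,0,0,0]
  ]
}}

```text
time_s: 13.5
tool_pos: [0.6005, -0.3299, 0.0913]
tool_rot: [-45.0, 90.0, -119.2]
force: [-0.3, -0.7, 0.2]
grip_width: 0.001
```

Held for over 2.5 s. Now up, across to the square block, and down.

>>> {"name": "step_arm", "arguments": {
  "deltas": [
    [-1,-0.03,0,0,0],
    [-1,-0.06,0,0,0],
    [-1,-0.08,-0.01,-0.014,0],
    [-1,-0.08,-0.03,-0.04,0],
    [-1,-0.08,-0.055,-0.073,0],
    [-1,-0.08,-0.08,-0.107,0],
    [-1,-0.08,-0.1,-0.134,0],
    [-1,-0.07,-0.111,-0.148,0],
    [-1,-0.045,-0.111,-0.148,0],
    [-1,-0.02,-0.111,-0.148,0],
    [-1,-0.006,-0.111,-0.148,0],
    [-1,-0.006,-0.111,-0.148,0]
  ]
}}

```text
time_s: 15.0
tool_pos: [0.4529, -0.2175, 0.0965]
tool_rot: [-137.2, 89.9, 148.6]
force: [0.4, -0.6, 0.8]
grip_width: 0.0007
```

>>> {"name": "step_arm", "arguments": {
  "deltas": [
    [-1,0,0,0,0],
    [-1,0,0,0,0],
    [-1,0,0,0,0],
    [-1,0,0,0,0],
    [-1,0,0,0,0],
    [-1,0,0,0,0],
    [-1,0,0,0,0],
    [-1,0,0,0,0]
  ]
}}

```text
time_s: 16.0
tool_pos: [0.4534, -0.2178, 0.0972]
tool_rot: [-70.4, 90.0, -144.6]
force: [-0.1, -0.8, -0.3]
grip_width: 0.0005
```

```bash
python3 - <<'E'
from h import *
o=monitor.get_obs();print(o["time_s"],o["tool_pos"],o["force"],o["joint_velocities"])
m=camera_model("side");im,d=read_camera("side");P=cloud(d,m)
cv2.imwrite("pics/side2.png",cv2.cvtColor(cv2.resize(im,(800,600)),cv2.COLOR_RGB2BGR))
q=P[(d>0)&(P[...,2]>.058)&(P[...,2]<.07)&(np.hypot(P[...,0]-.648,P[...,1]-.103)<.02)];print("plunger",len(q),np.round(q.mean(0),3) if len(q) else "")
E
```

```text
16.0 [ 0.4533785  -0.21777669  0.09721554] [-0.05562906 -0.82869551 -0.34268384] [ 0.0957044  -0.0392277   0.13351856  0.01108888 -0.0659569  -0.07696743
 -0.07047369]
plunger 32 [0.646 0.105 0.063]
```

View pics/side2.png

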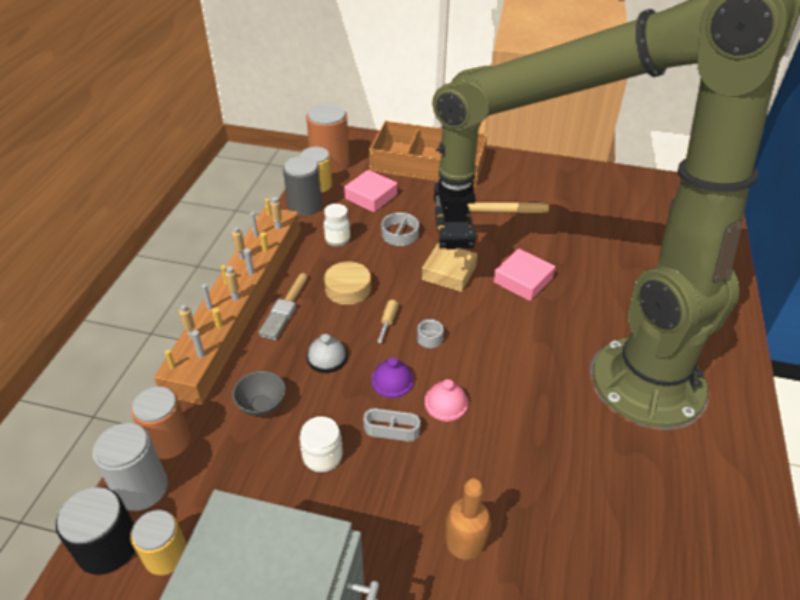

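The fingers hover over the wooden square block at (450,255), the steel bell stands upright at (326,352), and everything else is in place.

```bash
python3 -c "
from cell import env;print(env.sign_off())"
```

```text
the job is handed in; nothing more can be done
None
```

I rang the steel bell, pointed at the larger cutter for over 2.5 s, and handed the job in at 16 s with the arm pointing at the wooden square block. The sign-off reports no verdict.

- **Bell:** I pressed the plunger about 7 mm from above with closed fingers, at about 5 N. Afterwards the wrist camera found the plunger top within 0.5 mm of where it started, and the last side view showed it up at 63 mm with the bell upright. I could not read the plunger joint or hear the ring, so the travel is worked out from tip height and force. Early in the press those two disagreed: 4.2 N at about 1.6 mm, where about 3 N was expected. I pressed deeper to be safe.
- **Larger cutter:** the TCP was within 2 mm of its middle and about 59 mm above its edge.
- **Square block:** the TCP ended within 1 mm of the middle I measured and about 57 mm above its face.
- **Other things:** force readings away from the bell stayed at noise level, about 1 N. The last picture showed nothing shifted, but I judged that by eye and did not re-measure each item.

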